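Push a tip box home into a corner stop

ROBOT

A 7-joint arm with a two-finger parallel gripper is mounted at the origin on a cart in front of the work surface, level with it; the furniture and walls round the work are solid. World frame = base frame: x ahead of the robot, y to its left, z up, the work surface at z = 0. Lengths are in mm, angles in rad, forces in N, time in s.
With the tool pointing down it reaches from about 400 to 850 mm from the base axis. Payload 4.5 kg.
Tool frame: the origin (TCP) lies at the very end of the fingers, on their centre line; the grasp point (between the pads) lies 19 mm behind it (bot.grip_point_offset is the distance from the TCP to the grasp point, in mm); z points along the fingers, y is the direction in which the jaws open and shut (so a half turn about z gives the same grasp; the last joint's range is limited). The gripper opens to 88 mm and grips with 3 to 60 N. Pads are 18 mm wide; open, the fingers measure 123 mm over their backs; the gripper's body (75 mm by 187 mm) begins 45 mm behind the grasp point.
Start: joints at [1.364, 0.689, -0.195, 1.565, 0.157, 0.902, -0.215], TCP at [149.078, -606.984, 238.743] pointing down, gripper open.
Joint ranges: [-3.01, 3.01], [-0.46, 2.08], [-1.47, 1.51], [0.13, 2.56], [-1, 4.14], [0.04, 2.09], [-2.66, 2.66]. Speed limits (rad/s): [2.57, 2.57, 3.14, 3.14, 3.14, 3.14, 3.14].

INTERFACE

Orientations are given as [roll, pitch, yaw] about the fixed x, y, z axes, in that order (R = Rz(yaw) Ry(pitch) Rx(roll)).
In Python, from plant import telemetry, vision, bot gives the robot as it stands.
- The arm moves only by the tool arm_command, never from a script. Its argument "rows" is one flat list of numbers, 6 for each row, row after row: the shift along the tool's x, y, z in m, then the turn, a rotation vector about the tool's x, y, z in degrees. A call has 1 to 8 rows; each row is the pose to reach, as a shift and turn from the pose measured when the call began, along the tool's axes at that moment; what a row does not reach only later rows make up. A row lasts 1/8 s, in which the tool goes at most 62.5 mm and 10.7 degrees, less where a joint would pass 70% of its speed; a pose out of reach is approached as far as the arm can. A call with a gripper value outside its range is refused whole. "claw" is the finger opening in m, from 0 to 0.0881, set as the call begins (left out, the last holds). The fingers move at their own pace and stop on an object; "force" is the grip in N (left out, the last holds). Time passes only in rows, so rows that repeat a pose let the fingers close. It gives the time, the measured TCP pose, the force and the opening at its end, in the units of the state.
- telemetry.get_state(): the state, without advancing time (a new reading comes with each control period).
- vision.grab_frame(name): name is "scene" or "top" or "wrist"; returns (picture, depth): 480x640x3 uint8, blue, green, red; 480x640 float32, mm along the optical axis (not along the pixel's ray), 0 where there is no reading.
- vision.calibration(name): a dict with "intrinsics" (3x3 intrinsics, pixels), "dist_coeffs" ([k1, k2, p1, p2, k3] as OpenCV has them; the pictures are not rectified), "xyz" and "attitude" of the camera in the world. Camera axes: x right, y down, z forward; pixel columns grow to the right and rows downward; lengths in mm; the calibration is good to about 2 mm. A picture is of the moment at which its call begins: read the wrist's pose just before it. calibration takes no time and is no camera call; for the wrist camera it gives the pose at the moment of the call.
- bot.finish_job(): hands the job in, once; it reports no verdict.
The state is a dict: "time": time; "q": joint angles; "qvel": joint speeds; "joint_torque": joint torques, N m; "position": TCP position; "tool_rot": TCP orientation; "ft_force": force on the tool from outside, world axes, zero at the start; "moment": the same for the moment, N m; "width": opening from 0.0 (shut) to 1.0 (fully open).
Only numpy, scipy, OpenCV 4.12 (cv2) and the standard library are available. Lean on these libraries where they do the work, as an engineer would, in place of code of your own. Each camera call takes 0.05 s, during which the arm holds its last target.

TASK

Push the pipette tip box along the bench into the inside corner of the L-shaped aluminium stop, so that its long back side lies flat against the back rail and its left end lies flat against the side rail. Only push it with the fingers: do not lift it or tip it. Leave the two specimen jars and the beaker where they stand.

Things in the scene. Friction and masses are not known exactly. Their poses are not given: they have to be found in the camera images.
- tip_box: closed pipette tip box, pale yellowish lid; rigid, loose, 0.15 to 0.31 kg, 90 (x) by 126 (y) mm, 66 high. Origin: on its underside (z up), 46 mm from its back long side (+x), 44 from its front (-x, with the latch, standing out up to 6 mm near the top), 63 from each end (+y: left end). Its origin starts 5 to 12 cm short of home in the stop's x and y, turned up to 0.35 rad from the stop's axes.
- box_corner (a point): the lower back left corner of the tip box, where its back side (+x) and its left end (+y) meet; axes as the box's
- corner_stop: L-shaped stop of aluminium angle, fixed to the bench. Origin: bench height, inside corner where the rail faces meet. Back rail: face x = 0, from the corner 108 mm towards -y. Side rail: face y = 0, 78 mm towards -x. Rails 22 mm high, 8 thick, plus a 4 mm thick foot 21 mm further outside. Box goes on the -x, -y side: home, its axes are parallel to the stop's and box_corner is at this origin.
- front_jar: specimen jar with a yellow lid, 46 mm across, 52 mm high, outside the side rail's open end; leave alone. Origin: centre of its underside
- back_jar: the same kind of specimen jar, behind the back rail; leave alone. Origin: centre of its underside
- beaker: glass beaker, 46 mm across, 58 mm high, to the right of the tip box; leave alone. Origin: centre of its underside
Mind the look-alikes: they are no part of the job. What is shaped like the tip_box but purple is not meant.

How it is judged (in metres and radians):
At the end, for the whole second after the job is handed in: The tip box rests flat on the bench in the corner of the stop: its back left corner within 5 mm of each rail's face, its direction within 0.05 rad of the stop's; jars and beaker within 15 mm of where they stood (x of box_corner in the frame of corner_stop between -0.005 and 0.004 m and y of box_corner in the frame of corner_stop between -0.005 and 0.004 m and angle between the x axis of tip_box and the x axis of corner_stop, either way round below 0.05 rad and height (world z) of tip_box below 0.004 m and angle between tip_box's own z axis and vertical below 0.04 rad and linear speed of tip_box below 0.01 m/s and distance of each of front_jar, back_jar, beaker from where it was at the start of the episode below 0.015 m); the robot touches nothing.
It fails at once if the tip box is lifted off the bench by more than 12 mm (height (world z) of tip_box above 0.012 m).
It fails at once if the tip box is tipped by more than 0.15 rad (angle between tip_box's own z axis and vertical above 0.15 rad).
It fails at once if a specimen jar or the beaker is moved by more than 15 mm or tipped over (distance of any of front_jar, back_jar, beaker from where it was at the start of the episode above 0.015 m or angle between any of front_jar, back_jar, beaker's own z axis and vertical above 0.3 rad).
It also fails if it takes over 59 s, if anything falls off the work surface, if the arm or the gripper's body presses on something with over 40 N, if the wrist force passes 120 N, or if a joint passes its speed limit or range.

## Working session

There is one attempt and no reset: what is moved stays moved. The work goes in short steps, Python scripts to look and compute and a tool call to move; the robot and the scene stay as the last step left them, time stands still between calls to the robot, and variables do not carry over. Pictures are saved under pics/ and viewed, and the job is handed in when it is done.

Besides the shell and the picture viewer there is one more tool, called after "Request:" as name(argument=value, ...), one argument or row to a line, values as JSON. arm_command: Moves the arm, as the interface text tells. Its arguments: {"type":"object","properties":{"rows":{"type":"array"},"claw":{"type":"number"},"force":{"type":"number"}},"required":["rows"]}

```bash
ls; mkdir -p pics
python3 - <<'E'
from plant import telemetry, vision, bot
import cv2
print(telemetry.get_state())
for n in ["scene","top"]:
    c=vision.calibration(n); print(n,c)
    p,d=vision.grab_frame(n); cv2.imwrite(f"pics/{n}0.png",p)
    import numpy as np; np.save(f"pics/{n}0.npy",d)
E
```

```text
pics
{'time': 0.0, 'q': array([ 1.36382458,  0.69002022, -0.19451168,  1.56638258,  0.15730005,
        0.90251113, -0.21507196]), 'qvel': array([ 1.15376882e-03, -7.54676831e-05, -1.86342883e-03,  9.68243507e-04,
       -2.25684175e-04,  1.64321862e-04, -2.22829001e-04]), 'joint_torque': array([-4.01396464e-04, -5.27564335e+01, -1.26663275e+00, -1.53429347e+01,
       -5.25724702e-02,  6.53733354e-03,  1.69838409e-04]), 'position': array([ 148.82278476, -606.33987803,  237.87710923]), 'tool_rot': array([-3.13966882e+00,  1.41207867e-04,  2.40887328e-01]), 'ft_force': array([ 0.48825112, -0.02436786, -0.98784797]), 'moment': array([ 0.00647778,  0.03173827, -0.01323574]), 'width': 0.9961086030194601}
scene {'intrinsics': array([[479.61234525,   0.        , 321.16443493],
       [  0.        , 479.61234525, 247.31928044],
       [  0.        ,   0.        ,   1.        ]]), 'dist_coeffs': array([-0.06473142,  0.        ,  0.        ,  0.        ,  0.        ]), 'xyz': array([171.85802752, 724.54772387, 682.30615782]), 'attitude': array([-2.19822816,  0.00637514, -2.59236596])}
top {'intrinsics': array([[517.94352966,   0.        , 321.97644995],
       [  0.        , 517.94352966, 245.69743838],
       [  0.        ,   0.        ,   1.        ]]), 'dist_coeffs': array([-0.13517599,  0.        ,  0.        ,  0.        ,  0.        ]), 'xyz': array([ 422.47915456,  -45.84665319, 1064.31653963]), 'attitude': array([-2.93480605, -0.0041894 , -1.54149088])}
```

View pics/scene0.png

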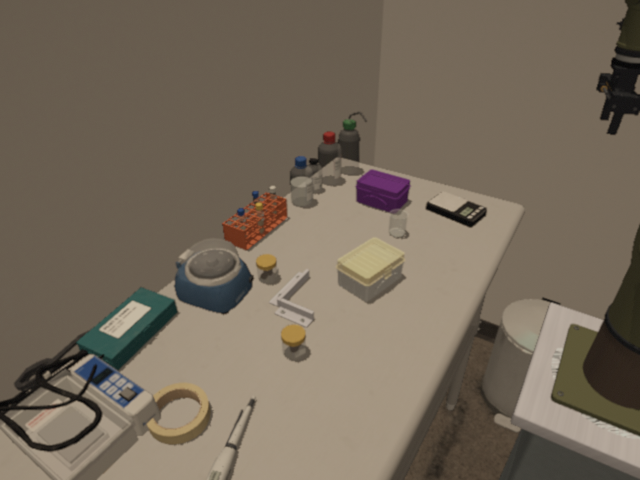

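View pics/top0.png

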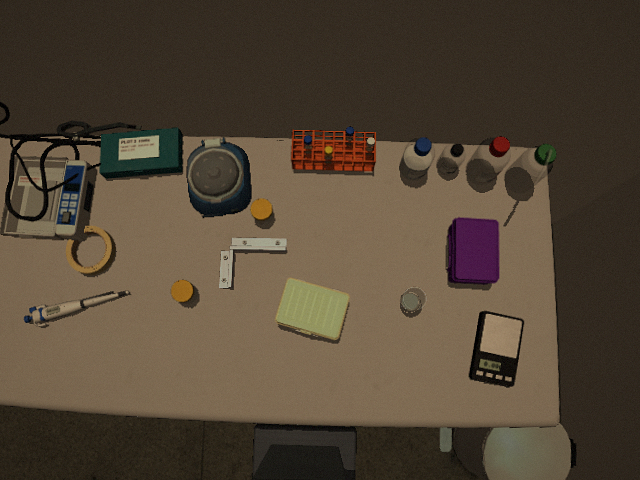

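The top picture shows two box-shaped candidates. One is pale yellow at (313,309) and the other is purple at (474,250). The yellow one fits, because the lid is described as pale yellowish and purple is excluded. The stop has its back rail at about (259,244) and its side rail at about (226,270). The jars are at (262,209) and (181,291), and the beaker is at (412,301).

Run:
```python
import cv2
p=cv2.imread("pics/top0.png")[190:350,160:430]
p=cv2.convertScaleAbs(p,alpha=1.5,beta=10)
cv2.imwrite("pics/top0c.png",cv2.resize(p,None,fx=2.9,fy=2.9,interpolation=cv2.INTER_CUBIC))
```

```text
(no output)
```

View pics/top0c.png

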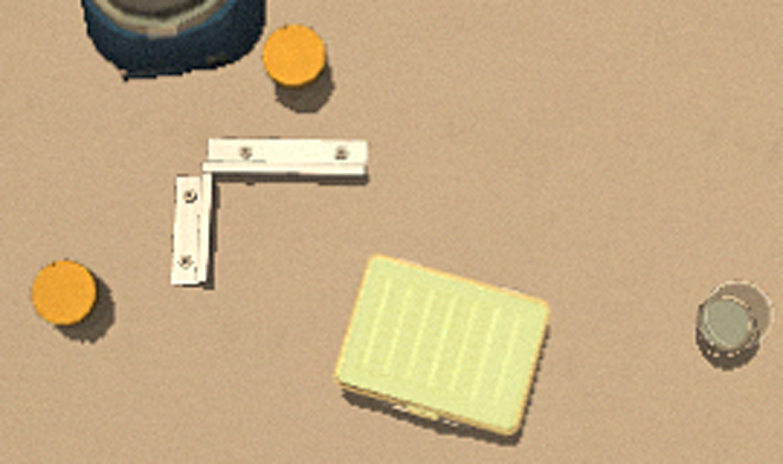

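The crop confirms the pale yellow box, with its latch on the lower (-x) side at crop (415,408). The stop's inside corner is at about crop (212,175). Next I measure both.

```bash
cat > h.py <<'E'
import numpy as np, cv2
from scipy.spatial.transform import Rotation as R
from plant import telemetry, vision, bot
def pix2plane(name,uv,z,cal=None):
    c=cal or vision.calibration(name)
    uv=np.asarray(uv,float).reshape(-1,1,2)
    n=cv2.undistortPoints(uv,c["intrinsics"],c["dist_coeffs"]).reshape(-1,2)
    Rm=R.from_euler("xyz",c["attitude"]).as_matrix()
    r=np.c_[n,np.ones(len(n))]@Rm.T
    o=np.asarray(c["xyz"]); s=(z-o[2])/r[:,2]
    return (o+s[:,None]*r)
def boxrect(p,name="top",z=66,roi=(260,260,120,100),cal=None):
    hsv=cv2.cvtColor(p,cv2.COLOR_BGR2HSV)
    m=cv2.inRange(hsv,(22,60,90),(45,255,255))
    cs,_=cv2.findContours(m,cv2.RETR_EXTERNAL,cv2.CHAIN_APPROX_NONE)
    c=max(cs,key=cv2.contourArea)
    P=pix2plane(name,c.reshape(-1,2),z,cal)
    return m,c,P
E
python3 - <<'E'
from h import *
p=cv2.imread("pics/top0.png"); d=np.load("pics/top00.npy") if 0 else np.load("pics/top0.npy")
m,c,P=boxrect(p); print(cv2.boundingRect(c),cv2.contourArea(c))
r=cv2.minAreaRect(P[:,:2].astype(np.float32)); print(r, cv2.boxPoints(r))
hsv=cv2.cvtColor(p,cv2.COLOR_BGR2HSV); print(hsv[309,313],hsv[244,259],hsv[300,250], hsv[209,262])
# heights from depth
cal=vision.calibration("top"); Rm=R.from_euler("xyz",cal["attitude"]).as_matrix()
def pt(u,v):
    n=cv2.undistortPoints(np.array([[[u,v]]],float),cal["intrinsics"],cal["dist_coeffs"]).reshape(2)
    return Rm@(np.r_[n,1]*d[v,u])+cal["xyz"]
for uv in [(313,309),(320,320),(262,209),(181,291),(412,301),(250,300),(226,270),(259,246),(300,340)]: print(uv,pt(*uv).round(1))
q=cv2.convertScaleAbs(p[230:295,210:295],alpha=1.2)
cv2.imwrite("pics/stopc.png",cv2.resize(q,None,fx=9,fy=9,interpolation=cv2.INTER_NEAREST))
E
```

```text
(276, 278, 73, 62) 2900.5
((506.9751892089844, -27.315887451171875), (125.74006652832031, 95.00399780273438), 76.31510925292969) [[445.94778  -77.163025]
 [538.25476  -99.63925 ]
 [568.00256   22.53125 ]
 [475.69562   45.007477]]
[ 32  88 147] [ 33  36 165] [ 15  93 129] [ 18 201 156]
(313, 309) [507.1 -30.3  65.2]
(320, 320) [486.5 -44.4  63.6]
(262, 209) [706.9  80.   53.5]
(181, 291) [535.3 233.8  47.5]
(412, 301) [ 534.6 -232.9    1.1]
(250, 300) [526.8 101.    1.7]
(226, 270) [587.2 154.1   4.7]
(259, 246) [636.9  85.9  20.9]
(300, 340) [448.9  -4.7  -3.2]
```

View pics/stopc.png

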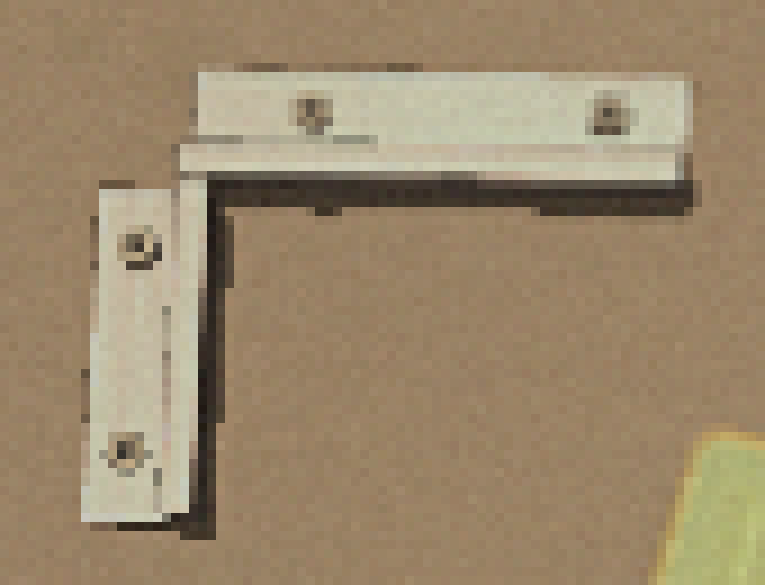

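```bash
cat >> h.py <<'E'
def stopfit(p):
    g=cv2.cvtColor(p,cv2.COLOR_BGR2GRAY).astype(float)
    A=[];B=[]
    for u in range(236,284):   # back rail: going down, bright->dark
        col=g[244:256,u]
        i=int(np.argmin(np.diff(col))); 
        h=(col[max(i-1,0)]+col[min(i+2,11)])/2
        for k in range(max(i-1,0),11):
            if col[k]>=h>col[k+1]: A.append((u,244+k+(col[k]-h)/(col[k]-col[k+1])));break
    for v in range(253,285):
        row=g[v,226:240]; i=int(np.argmin(np.diff(row)))
        h=(row[max(i-1,0)]+row[min(i+2,13)])/2
        for k in range(max(i-1,0),13):
            if row[k]>=h>row[k+1]: B.append((226+k+(row[k]-h)/(row[k]-row[k+1]),v));break
    out=[]
    for L in (A,B):
        W=pix2plane("top",L,22)[:,:2].astype(np.float32)
        l=cv2.fitLine(W,cv2.DIST_HUBER,0,0.01,0.01).ravel()
        out.append((l,W))
    return out
E
python3 - <<'E'
from h import *
p=cv2.imread("pics/top0.png")
(a,Wa),(b,Wb)=stopfit(p)
for l,W in ((a,Wa),(b,Wb)):
    n=np.array([-l[1],l[0]]); print(l, len(W), np.std((W-l[2:])@n), W.min(0),W.max(0))
# a direction ~ y, b ~ x
t=np.linalg.solve(np.c_[a[:2],-b[:2]],b[2:]-a[2:]); C=a[2:]+t[0]*a[:2]; print("corner",C)
da=a[:2]*np.sign(a[1]); db=b[:2]*np.sign(b[0])
print("yaw a",np.arctan2(-da[0],da[1]),"yaw b",np.arctan2(db[1],db[0]))
# box side lines from contour
m,c,P=boxrect(p); P=P[:,:2]
r=cv2.minAreaRect(P.astype(np.float32)); bp=cv2.boxPoints(r)
th=-np.deg2rad(90-r[2]); 
for k in range(3):
    ex=np.array([np.cos(th),np.sin(th)]);ey=np.array([-ex[1],ex[0]])
    s=P@ex; t_=P@ey; mid=(t_.max()+t_.min())/2
    sel=P[(s>s.max()-4)&(abs(t_-mid)<50)]
    l=cv2.fitLine(sel.astype(np.float32),cv2.DIST_HUBER,0,.01,.01).ravel(); d=l[:2]*np.sign(l[1]); th=np.arctan2(-d[0],d[1])
print("box yaw",th, "x ext",s.min(),s.max(),"y ext",t_.min(),t_.max())
corner=s.max()*ex+t_.max()*ey; print("box corner",corner, "origin",corner-46*ex-63*ey)
E
```

```text
[ 2.2747060e-03 -9.9999744e-01  6.2995557e+02  8.8771141e+01] 48 0.27488592 [629.3032    35.962883] [630.7304  133.03027]
[9.9998027e-01 6.2835375e-03 5.8970093e+02 1.3949933e+02] 32 0.2625078 [556.034   138.81723] [620.2732  139.96872]
corner [629.8396  139.75156]
yaw a 0.002274708 yaw b 0.0062835785
box yaw -0.2454952 x ext 450.91510994615396 546.1408965762328 y ext 33.86259840902473 159.44277344054464
box corner [568.51644119  21.92993033] origin [508.58434375 -28.00145757]
```

```bash
cat >> h.py <<'E'
def rows(wps,st=None):
    """world waypoints [x,y,z,yaw] -> rows in tool axes"""
    s=st or telemetry.get_state(); T=R.from_euler("xyz",s["tool_rot"]).as_matrix()
    for w in wps:
        G=R.from_euler("xyz",[np.pi,0,w[3]]).as_matrix()
        d=T.T@(np.array(w[:3])-s["position"])/1000; v=np.rad2deg(R.from_matrix(T.T@G).as_rotvec())
        print(", ".join(f"{a:.4f}" for a in d),"|",", ".join(f"{a:.1f}" for a in v))
E
python3 - <<'E'
from h import *
rows([[200,-555,238,.24],[250,-490,238,.2],[290,-440,238,.1],[325,-390,238,.0],[355,-335,238,-.1],[380,-280,238,-.2],[400,-225,238,-.245],[415,-170,238,-.245]])
E
```

```text
0.0619, -0.0378, 0.0000 | -0.1, 0.0, 0.1
0.1260, -0.0890, 0.0001 | -0.1, 0.0, 2.3
0.1768, -0.1280, 0.0002 | -0.1, 0.0, 8.1
0.2227, -0.1682, 0.0002 | -0.1, 0.0, 13.8
0.2649, -0.2144, 0.0003 | -0.1, 0.0, 19.5
0.3023, -0.2619, 0.0004 | -0.1, 0.0, 25.3
0.3349, -0.3105, 0.0005 | -0.1, 0.0, 27.8
0.3626, -0.3604, 0.0005 | -0.1, 0.0, 27.8
```

Request:
arm_command(
  rows=[0.062, -0.038, 0, 0, 0, 0, 0.115, -0.08, 0, 0, 0, 2.3, 0.165, -0.118, 0, 0, 0, 8, 0.208, -0.158, 0, 0, 0, 14, 0.25, -0.2, 0, 0, 0, 19.5, 0.29, -0.247, 0, 0, 0, 25, 0.323, -0.295, 0, 0, 0, 27.8, 0.35, -0.345, 0, 0, 0, 27.8],
  claw=0.072,
  force=20,
)

```text
time: 1.1
position: [407.5, -185.8, 238.4]
tool_rot: [-3.14, 0.0, -0.244]
ft_force: [1.5, 0.3, 0.2]
width: 0.815
```

Run:
```python
from h import *
s=telemetry.get_state(); print(s["time"],s["q"],s["position"],s["tool_rot"],s["width"])
rows([[425,-130,225,-.245],[432,-75,200,-.245],[436,-20,180,-.245],[436.8,-10,130,-.245],[436.8,-10,80,-.245],[436.8,-10,30,-.245],[436.8,-10,15,-.245],[436.8,-10,15,-.245]])
```

```text
1.1 [ 3.26709668e-01  4.65460942e-01 -1.30707135e-03  2.08286508e+00
 -1.66524308e-03  5.93642120e-01 -1.48788500e+00] [ 407.49111158 -185.76411978  238.40989015] [-3.14004903e+00  2.49615198e-04 -2.44010532e-01] 0.815078757238291
0.0035, -0.0583, 0.0135 | -0.1, 0.0, 0.1
-0.0030, -0.1133, 0.0386 | -0.1, 0.0, 0.1
-0.0124, -0.1677, 0.0587 | -0.1, 0.0, 0.1
-0.0140, -0.1775, 0.1087 | -0.1, 0.0, 0.1
-0.0140, -0.1774, 0.1587 | -0.1, 0.0, 0.1
-0.0140, -0.1773, 0.2087 | -0.1, 0.0, 0.1
-0.0140, -0.1773, 0.2237 | -0.1, 0.0, 0.1
-0.0140, -0.1773, 0.2237 | -0.1, 0.0, 0.1
```

Request:
arm_command(
  rows=[0.0035, -0.058, 0.013, 0, 0, 0, -0.003, -0.113, 0.038, 0, 0, 0, -0.0125, -0.168, 0.058, 0, 0, 0, -0.014, -0.177, 0.108, 0, 0, 0, -0.014, -0.177, 0.158, 0, 0, 0, -0.014, -0.177, 0.205, 0, 0, 0, -0.014, -0.177, 0.223, 0, 0, 0, -0.014, -0.177, 0.223, 0, 0, 0],
)

```text
time: 2.1
position: [444.8, -10.8, 23.7]
tool_rot: [3.138, 0.019, -0.244]
ft_force: [-1.9, 0.3, 0.2]
width: 0.816
```

Run:
```python
from h import *
s=telemetry.get_state(); print(s["time"],s["q"],s["position"],s["tool_rot"],s["ft_force"])
p,d=vision.grab_frame("top"); cv2.imwrite("pics/top1.png",p); 
q=cv2.convertScaleAbs(p[190:420,180:440],alpha=1.5,beta=10)
cv2.imwrite("pics/top1c.png",cv2.resize(q,None,fx=2.5,fy=2.5,interpolation=cv2.INTER_CUBIC))
p,d=vision.grab_frame("scene")
q=cv2.convertScaleAbs(p[180:380,240:500],alpha=1.5,beta=10)
cv2.imwrite("pics/scene1c.png",cv2.resize(q,None,fx=2.5,fy=2.5,interpolation=cv2.INTER_CUBIC))
```

```text
2.1 [-0.05725104  0.90466115 -0.03250457  2.21936224  0.55567942  0.04323495
 -2.44757705] [444.82732021 -10.84226096  23.73061719] [ 3.13823307  0.01880628 -0.24375293] [-1.93703928  0.32673167  0.202273  ]
```

View pics/top1c.png

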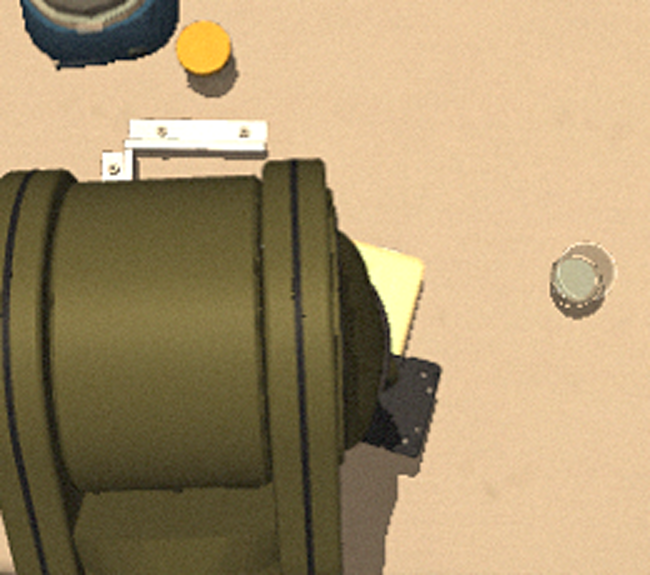

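View pics/scene1c.png

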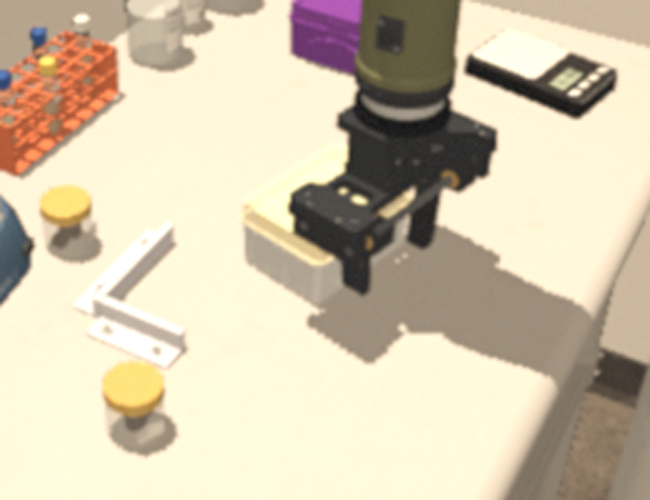

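The scene picture shows the fingers straddling the latch in front of the box, and nothing is touched. The wrist is at its inner reach limit, so it stands at x=445 and z=24. Moving forward eases this, so I start the push.

```bash
cat >> h.py <<'E'
def arc(ts,o0,th0,th1,dx,off=53):
    th=np.linspace(0,1,201); h=th0+(th1-th0)*th; L=dx/np.mean(np.cos(h))
    X=o0[0]+np.r_[0,np.cumsum(L/200*np.cos(h[:-1]))]; Y=o0[1]+np.r_[0,np.cumsum(L/200*np.sin(h[:-1]))]
    W=[]
    for t in ts:
        i=int(round(max(t,0)*200)); e=np.array([np.cos(h[i]),np.sin(h[i])]); o=np.array([X[i],Y[i]])+min(t,0)*L*e
        W.append([*(o-off*e),17,h[i]])
    return W
E
python3 - <<'E'
from h import *
W=arc([-.1,-.03,0.04,.1,.17,.24,.31,.38],[508.6,-28],-.245,.004,70.4)
print(np.round(W,3)); rows(W)
E
```

```text
[[ 4.50285e+02 -1.34200e+01  1.70000e+01 -2.45000e-01]
 [ 4.55113e+02 -1.46270e+01  1.70000e+01 -2.45000e-01]
 [ 4.59819e+02 -1.63350e+01  1.70000e+01 -2.35000e-01]
 [ 4.63796e+02 -1.80710e+01  1.70000e+01 -2.20000e-01]
 [ 4.68468e+02 -2.00220e+01  1.70000e+01 -2.03000e-01]
 [ 4.73173e+02 -2.18910e+01  1.70000e+01 -1.85000e-01]
 [ 4.77909e+02 -2.36770e+01  1.70000e+01 -1.68000e-01]
 [ 4.82677e+02 -2.53810e+01  1.70000e+01 -1.50000e-01]]
0.0061, 0.0010, 0.0073 | 0.2, 1.0, 0.2
0.0111, 0.0011, 0.0072 | 0.2, 1.0, 0.2
0.0161, 0.0016, 0.0071 | 0.2, 1.0, -0.4
0.0204, 0.0023, 0.0071 | 0.2, 1.1, -1.3
0.0254, 0.0031, 0.0070 | 0.2, 1.1, -2.3
0.0304, 0.0038, 0.0069 | 0.1, 1.1, -3.3
0.0354, 0.0044, 0.0068 | 0.1, 1.1, -4.3
0.0404, 0.0049, 0.0067 | 0.1, 1.1, -5.3
```

Request:
arm_command(
  rows=[0.006, 0.001, 0.004, 0.2, 1, 0, 0.011, 0.001, 0.007, 0.2, 1, 0, 0.016, 0.0015, 0.007, 0.2, 1, -0.4, 0.0205, 0.0023, 0.007, 0.2, 1.1, -1.3, 0.0255, 0.003, 0.007, 0.2, 1.1, -2.3, 0.0305, 0.0038, 0.007, 0.1, 1.1, -3.3, 0.0355, 0.0044, 0.007, 0.1, 1.1, -4.3, 0.0405, 0.005, 0.007, 0.1, 1.1, -5.3],
)

```text
time: 3.2
position: [482.7, -25.7, 16.8]
tool_rot: [3.141, -0.0, -0.149]
ft_force: [-1.6, 0.9, 1.9]
width: 0.815
```

Run:
```python
from h import *
s=telemetry.get_state(); print(s["time"],s["q"],s["position"],s["tool_rot"],s["ft_force"])
p,d=vision.grab_frame("scene")
q=cv2.convertScaleAbs(p[180:380,240:500],alpha=1.5,beta=10)
cv2.imwrite("pics/scene2c.png",cv2.resize(q,None,fx=2.5,fy=2.5,interpolation=cv2.INTER_CUBIC))
s=telemetry.get_state()
W=arc([.40,.47,.54,.62,.7,.78,.86,.94],[508.6,-28],-.245,.004,70.4)
print(np.round(W,3)); rows(W)
```

```text
3.2 [ 0.03945083  0.92314024 -0.13412878  2.12234202  0.82296903  0.14696508
 -2.57892703] [482.68046925 -25.69235703  16.77724157] [ 3.14090984e+00 -2.59035262e-04 -1.48799846e-01] [-1.56904946  0.87040212  1.92159863]
[[ 4.84044e+02 -2.58520e+01  1.70000e+01 -1.45000e-01]
 [ 4.88848e+02 -2.74490e+01  1.70000e+01 -1.28000e-01]
 [ 4.93680e+02 -2.89610e+01  1.70000e+01 -1.11000e-01]
 [ 4.99232e+02 -3.05860e+01  1.70000e+01 -9.10000e-02]
 [ 5.04816e+02 -3.21000e+01  1.70000e+01 -7.10000e-02]
 [ 5.10429e+02 -3.35030e+01  1.70000e+01 -5.10000e-02]
 [ 5.16069e+02 -3.47930e+01  1.70000e+01 -3.10000e-02]
 [ 5.21734e+02 -3.59710e+01  1.70000e+01 -1.10000e-02]]
0.0002, -0.0002, -0.0002 | 0.0, -0.1, -0.2
0.0052, 0.0007, -0.0002 | 0.0, -0.1, -1.2
0.0102, 0.0014, -0.0002 | 0.0, -0.1, -2.2
0.0159, 0.0022, -0.0002 | 0.0, -0.1, -3.3
0.0217, 0.0029, -0.0002 | 0.0, -0.1, -4.5
0.0274, 0.0034, -0.0002 | 0.0, -0.1, -5.6
0.0332, 0.0039, -0.0002 | 0.0, -0.1, -6.8
0.0390, 0.0042, -0.0002 | 0.0, -0.1, -7.9
```

View pics/scene2c.png

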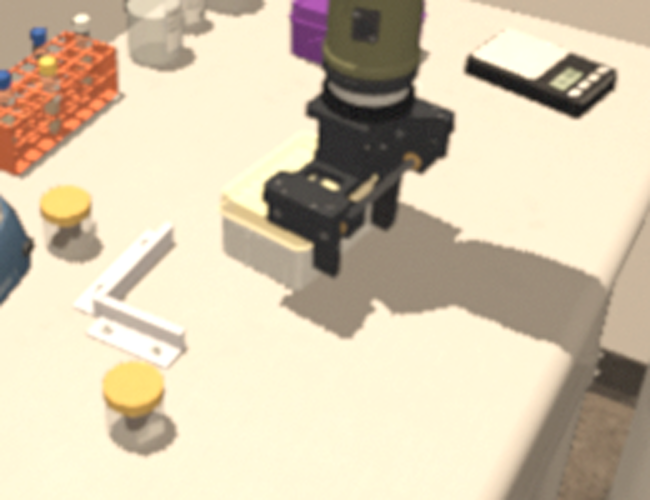

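The box moves flush with the fingers at about 2 N. I continue the arc.

Request:
arm_command(
  rows=[0.001, 0, 0, 0, 0, -0.2, 0.005, 0.0007, 0, 0, 0, -1.2, 0.01, 0.0014, 0, 0, 0, -2.2, 0.016, 0.002, 0, 0, 0, -3.3, 0.0215, 0.003, 0, 0, 0, -4.5, 0.0275, 0.0034, 0, 0, 0, -5.6, 0.033, 0.004, 0, 0, 0, -6.8, 0.039, 0.0042, 0, 0, 0, -7.9],
)

```text
time: 4.25
position: [522.1, -36.1, 16.8]
tool_rot: [3.141, -0.002, -0.01]
ft_force: [-1.3, -0.5, -0.2]
width: 0.817
```

Run:
```python
from h import *
s=telemetry.get_state(); print(s["time"],s["q"],s["position"],s["tool_rot"],s["ft_force"])
x,y,z=s["position"]
rows([[x-15,y,17,.0],[x-25,y,17,0],[x-27,y,50,0],[x-27,y,90,0],[x-22,y-45,140,.1],[x-12,y-95,140,.25],[x-2,y-145,140,.4]])
```

```text
4.25 [ 0.15274333  0.94503605 -0.28678687  2.00093532  0.83890449  0.31419415
 -2.41255542] [522.07538698 -36.11728023  16.81634295] [ 3.14098868e+00 -1.67230519e-03 -9.94842926e-03] [-1.29065867 -0.46743468 -0.24309705]
-0.0150, 0.0001, -0.0002 | 0.0, -0.1, -0.6
-0.0250, 0.0002, -0.0002 | 0.0, -0.1, -0.6
-0.0269, 0.0003, -0.0332 | 0.0, -0.1, -0.6
-0.0269, 0.0003, -0.0732 | 0.0, -0.1, -0.6
-0.0213, 0.0453, -0.1232 | 0.0, -0.1, -6.3
-0.0108, 0.0952, -0.1231 | 0.0, -0.1, -14.9
-0.0004, 0.1451, -0.1231 | 0.1, -0.1, -23.5
```

Request:
arm_command(
  rows=[-0.012, 0, 0, 0, 0, 0, -0.024, 0, 0, 0, 0, 0, -0.026, 0, -0.035, 0, 0, 0, -0.026, 0, -0.08, 0, 0, 0, -0.021, 0.045, -0.123, 0, 0, -6, -0.01, 0.095, -0.123, 0, 0, -15, 0, 0.145, -0.123, 0, 0, -24, 0, 0.16, -0.123, 0, 0, -33],
)

```text
time: 5.25
position: [520.7, -201.1, 139.9]
tool_rot: [3.138, -0.001, 0.565]
ft_force: [-0.3, 1.2, 0.5]
width: 0.817
```

Run:
```python
from h import *
s=telemetry.get_state(); print(s["time"],s["q"],s["position"],s["tool_rot"],s["ft_force"])
p,d=vision.grab_frame("top"); cv2.imwrite("pics/top3.png",p); 
q=cv2.convertScaleAbs(p[190:420,180:440],alpha=1.5,beta=10)
cv2.imwrite("pics/top3c.png",cv2.resize(q,None,fx=2.5,fy=2.5,interpolation=cv2.INTER_CUBIC))
```

```text
5.25 [ 0.70323339  0.83547911 -0.73470889  1.84616494  0.79221802  0.7773161
 -1.47149003] [ 520.73227257 -201.05888214  139.92778407] [ 3.13758103e+00 -7.86044396e-04  5.64785673e-01] [-0.30990718  1.21947761  0.50435759]
```

View pics/top3c.png

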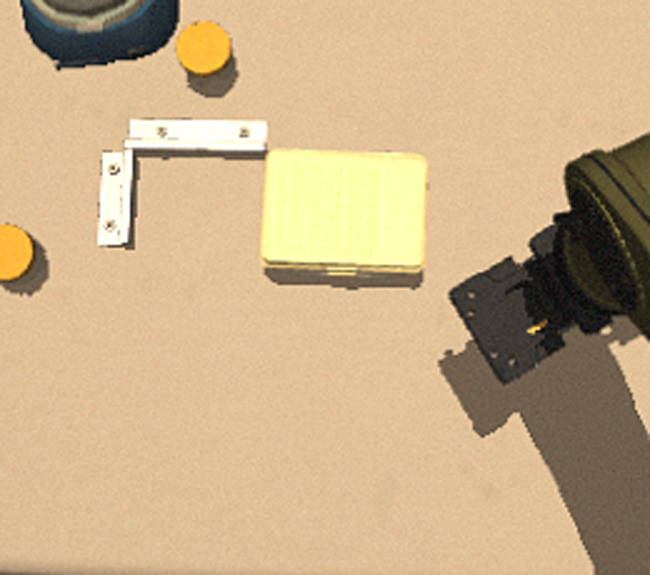

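The top picture shows the box nearly parallel to the stop. Its back left corner is at crop (268,150), just short of the back rail's line. Now I measure it.

```bash
cat >> h.py <<'E'
STOP=(np.array([629.84,139.75]),0.004)
def boxpose(p,th):
    m,c,P=boxrect(p); P=P[:,:2]
    for k in range(4):
        ex=np.array([np.cos(th),np.sin(th)]);ey=np.array([-ex[1],ex[0]])
        s=P@ex; t=P@ey; mid=(t.max()+t.min())/2
        sel=P[(s>s.max()-4)&(abs(t-mid)<50)]
        l=cv2.fitLine(sel.astype(np.float32),cv2.DIST_HUBER,0,.01,.01).ravel(); d=l[:2]*np.sign(l[1]); th=np.arctan2(-d[0],d[1])
    cor=s.max()*ex+t.max()*ey
    C,a=STOP; e=cor-C; S=np.array([[np.cos(a),np.sin(a)],[-np.sin(a),np.cos(a)]])
    print("yaw",round(th,4),"ext",np.ptp(s).round(1),np.ptp(t).round(1),"corner",cor.round(1),"origin",(cor-46*ex-63*ey).round(1),"in stop",(S@e).round(1),"dyaw",round(th-a,4))
E
python3 - <<'E'
from h import *
boxpose(cv2.imread("pics/top3.png"),-.02)
s=telemetry.get_state();
W=[[530,-165,130,.75],[545,-145,120,.93],[560,-135,110,1.1],[570,-135,90,1.27],[576,-135,65,1.43],[578,-135,40,1.57],[578,-135,22,1.574],[578,-135,17,1.574]]
rows(W)
E
```

```text
yaw 0.0029 ext 96.5 126.7 corner [622.8  27.2] origin [577.  -35.9] in stop [  -7.5 -112.5] dyaw -0.0011
0.0282, -0.0258, 0.0094 | 0.2, 0.0, -10.4
0.0516, -0.0346, 0.0194 | 0.2, 0.1, -20.7
0.0697, -0.0350, 0.0294 | 0.2, 0.1, -30.5
0.0781, -0.0297, 0.0494 | 0.2, 0.1, -40.2
0.0832, -0.0266, 0.0744 | 0.2, 0.1, -49.4
0.0848, -0.0256, 0.0994 | 0.2, 0.1, -57.4
0.0849, -0.0257, 0.1174 | 0.2, 0.1, -57.6
0.0849, -0.0257, 0.1224 | 0.2, 0.1, -57.6
```

Request:
arm_command(
  rows=[0.028, -0.026, 0.009, 0, 0, -10.3, 0.0515, -0.0345, 0.019, 0, 0, -20.6, 0.07, -0.035, 0.029, 0, 0, -30.5, 0.078, -0.03, 0.05, 0, 0, -40, 0.083, -0.0265, 0.074, 0, 0, -49.5, 0.085, -0.0255, 0.1, 0, 0, -57.5, 0.085, -0.0255, 0.117, 0.2, 0.1, -57.6, 0.085, -0.0255, 0.122, 0.2, 0.1, -57.6],
  claw=0.05,
)

```text
time: 6.3
position: [577.8, -134.7, 16.6]
tool_rot: [-3.14, -0.0, 1.571]
ft_force: [0.3, -0.7, 0.3]
width: 0.566
```

Run:
```python
from h import *
s=telemetry.get_state(); print(s["time"],s["q"],s["position"],s["tool_rot"],s["ft_force"],s["width"])
C=-108 # contact y
W=[[578,y,17,1.574] for y in (-124,-113,-103,-95,-87,-79,-71,-63)]
rows(W)
```

```text
6.3 [ 0.59317752  1.11313585 -0.82644238  1.76876973  1.12533494  0.82033989
 -0.81515533] [ 577.80831898 -134.74085096   16.5967474 ] [-3.13991018e+00 -1.50907111e-05  1.57118339e+00] [ 0.25280911 -0.73687498  0.311917  ] 0.5659890009401674
0.0107, 0.0002, -0.0004 | -0.1, -0.0, -0.2
0.0217, 0.0002, -0.0004 | -0.1, -0.0, -0.2
0.0317, 0.0002, -0.0004 | -0.1, -0.0, -0.2
0.0397, 0.0002, -0.0004 | -0.1, -0.0, -0.2
0.0477, 0.0002, -0.0004 | -0.1, -0.0, -0.2
0.0557, 0.0002, -0.0004 | -0.1, -0.0, -0.2
0.0637, 0.0002, -0.0004 | -0.1, -0.0, -0.2
0.0717, 0.0002, -0.0004 | -0.1, -0.0, -0.2
```

Request:
arm_command(
  rows=[0.01, 0, 0, 0, 0, 0, 0.02, 0, 0, 0, 0, 0, 0.03, 0, 0, 0, 0, 0, 0.038, 0, 0, 0, 0, 0, 0.046, 0, 0, 0, 0, 0, 0.054, 0, 0, 0, 0, 0, 0.063, 0, 0, 0, 0, 0, 0.072, 0, 0, 0, 0, 0],
)

```text
time: 7.3
position: [577.7, -62.2, 16.6]
tool_rot: [-3.14, 0.0, 1.571]
ft_force: [-0.2, -1.8, 1.6]
width: 0.569
```

Run:
```python
from h import *
s=telemetry.get_state(); print(s["time"],s["q"],s["position"],s["tool_rot"],s["ft_force"],s["width"])
p,d=vision.grab_frame("top"); cv2.imwrite("pics/top4.png",p); 
q=cv2.convertScaleAbs(p[190:420,180:440],alpha=1.5,beta=10)
cv2.imwrite("pics/top4c.png",cv2.resize(q,None,fx=2.5,fy=2.5,interpolation=cv2.INTER_CUBIC))
```

```text
7.3 [ 0.47321744  1.10390122 -0.82121682  1.80693985  1.14442069  0.80085269
 -0.97106755] [577.71347145 -62.19164013  16.58522108] [-3.13979375e+00  1.28385908e-05  1.57111046e+00] [-0.15909627 -1.83902791  1.58771551] 0.5691521036757983
```

View pics/top4c.png

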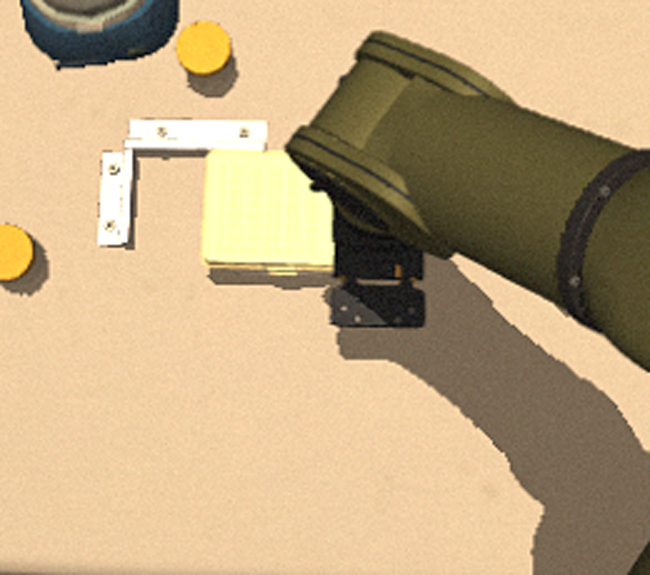

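The box slides parallel, with its left end at crop x=205 and the side rail at 133. I continue to just short of the side rail.

Request:
arm_command(
  rows=[0.008, 0, 0, 0, 0, 0, 0.017, 0, 0, 0, 0, 0, 0.026, 0, 0, 0, 0, 0, 0.034, 0, 0, 0, 0, 0, 0.042, 0, 0, 0, 0, 0, 0.049, 0, 0, 0, 0, 0, 0.055, 0, 0, 0, 0, 0, 0.06, 0, 0, 0, 0, 0],
)

```text
time: 8.35
position: [577.6, 0.4, 16.9]
tool_rot: [-3.14, -0.002, 1.573]
ft_force: [-0.6, -0.8, -1.3]
width: 0.573
```

Run:
```python
from h import *
s=telemetry.get_state(); print(s["time"],s["position"],s["tool_rot"],s["ft_force"],s["width"])
p,d=vision.grab_frame("top"); cv2.imwrite("pics/top5.png",p)
m,c,P=boxrect(p); th=.003; ex=np.array([np.cos(th),np.sin(th)]);ey=np.array([-ex[1],ex[0]])
print((P[:,:2]@ex).max(),(P[:,:2]@ey).max())
q=cv2.convertScaleAbs(p[220:320,200:330],alpha=1.5,beta=10)
cv2.imwrite("pics/top5c.png",cv2.resize(q,None,fx=5,fy=5,interpolation=cv2.INTER_CUBIC))
```

```text
8.35 [5.77598399e+02 3.53602603e-01 1.68960471e+01] [-3.14010956e+00 -2.35519814e-03  1.57308746e+00] [-0.6247063  -0.77567333 -1.31779783] 0.5725242201965438
621.4159426324208 134.30309209731143
```

View pics/top5c.png

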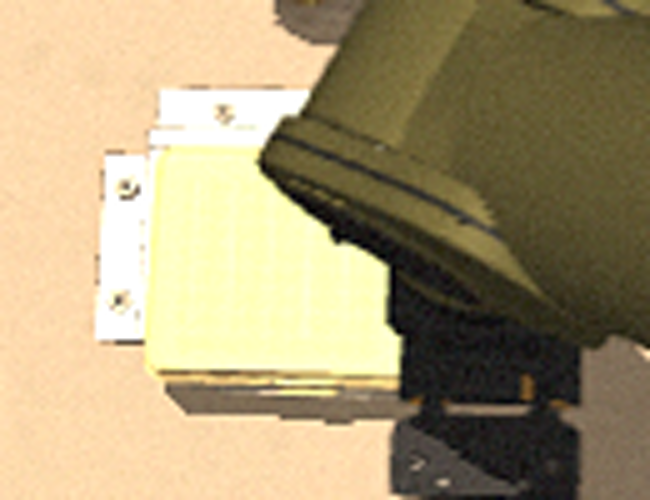

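About 5 mm is left in y and 8 mm in x. I close the y gap gently and watch the force.

Request:
arm_command(
  rows=[0.001, 0, 0, 0, 0, 0, 0.002, 0, 0, 0, 0, 0, 0.003, 0, 0, 0, 0, 0, 0.004, 0, 0, 0, 0, 0, 0.0045, 0, 0, 0, 0, 0],
)

```text
time: 9.02
position: [577.6, 2.4, 17.0]
tool_rot: [-3.14, 0.003, 1.572]
ft_force: [-0.3, -8.8, 4.4]
width: 0.569
```

Request:
arm_command(
  rows=[0.001, 0, 0, 0, 0, 0, 0.001, 0, 0, 0, 0, 0, 0.001, 0, 0, 0, 0, 0],
)

```text
time: 9.4
position: [577.6, 2.2, 17.0]
tool_rot: [-3.14, 0.004, 1.572]
ft_force: [-0.4, -5.5, 3.7]
width: 0.566
```

Run:
```python
from h import *
s=telemetry.get_state(); c=vision.calibration("wrist"); T=R.from_euler("xyz",s["tool_rot"]).as_matrix()
print("cam in tool",T.T@(c["xyz"]-s["position"]), s["q"])
x,y,z=s["position"]
rows([[x,y-10,17,1.573],[x,y-25,17,1.573],[x,y-25,60,1.573],[x-10,y-25,100,1.7],[x-30,y-15,130,1.87],[x-55,y,130,2.04],[x-80,y+20,130,2.2],[x-100,y+40,130,2.38]])
```

```text
cam in tool [  76.0635591    -0.38466288 -144.83575404] [ 0.35992436  1.10035411 -0.8192728   1.81752338  1.15128456  0.79897024
 -1.09431436]
-0.0100, -0.0000, 0.0001 | -0.1, 0.3, -0.1
-0.0250, -0.0000, 0.0002 | -0.1, 0.3, -0.1
-0.0252, -0.0001, -0.0428 | -0.1, 0.3, -0.1
-0.0254, -0.0102, -0.0828 | -0.1, 0.2, -7.3
-0.0155, -0.0302, -0.1128 | -0.1, 0.2, -17.1
-0.0004, -0.0552, -0.1129 | -0.2, 0.2, -26.8
0.0196, -0.0802, -0.1129 | -0.2, 0.2, -36.0
0.0396, -0.1002, -0.1129 | -0.2, 0.2, -46.3
```

Request:
arm_command(
  rows=[-0.01, 0, 0, 0, 0, 0, -0.025, 0, 0, 0, 0, 0, -0.025, 0, -0.043, 0, 0, 0, -0.025, -0.01, -0.083, 0, 0, -7, -0.015, -0.03, -0.113, 0, 0, -17, 0, -0.055, -0.113, 0, 0, -27, 0.02, -0.08, -0.113, 0, 0, -36, 0.04, -0.1, -0.113, 0, 0, -46],
  claw=0.072,
)

```text
time: 10.4
position: [476.8, 42.5, 130.2]
tool_rot: [-3.138, 0.001, 2.38]
ft_force: [1.0, 0.2, 0.7]
width: 0.817
```

Run:
```python
from h import *
s=telemetry.get_state(); print(s["time"],s["q"],s["position"],s["tool_rot"],s["ft_force"],s["width"])
rows([[480,60,130,2.56],[490,74,130,2.74],[497,75,110,2.92],[500,75,90,3.10],[500,75,65,3.1456],[500,75,40,3.1456],[500,75,22,3.1456],[500,75,18,3.1456]])
p,d=vision.grab_frame("top"); cv2.imwrite("pics/top6.png",p)
q=cv2.convertScaleAbs(p[190:420,160:420],alpha=1.5,beta=10)
cv2.imwrite("pics/top6c.png",cv2.resize(q,None,fx=2.5,fy=2.5,interpolation=cv2.INTER_CUBIC))
```

```text
10.4 [ 0.42579098  0.92357212 -1.08990412  2.07075018  1.10760364  0.9152398
 -0.5103949 ] [476.83537794  42.54941063 130.20170297] [-3.13751961e+00  1.28790244e-03  2.37984588e+00] [1.03527724 0.18494905 0.69389817] 0.8171133076302993
0.0098, 0.0148, 0.0001 | -0.2, 0.1, -10.3
0.0122, 0.0318, 0.0001 | -0.2, 0.0, -20.6
0.0078, 0.0375, 0.0200 | -0.2, 0.0, -30.9
0.0057, 0.0396, 0.0400 | -0.2, -0.0, -41.3
0.0057, 0.0397, 0.0650 | -0.3, -0.0, -43.9
0.0058, 0.0398, 0.0900 | -0.3, -0.0, -43.9
0.0058, 0.0399, 0.1080 | -0.3, -0.0, -43.9
0.0058, 0.0399, 0.1120 | -0.3, -0.0, -43.9
```

View pics/top6c.png

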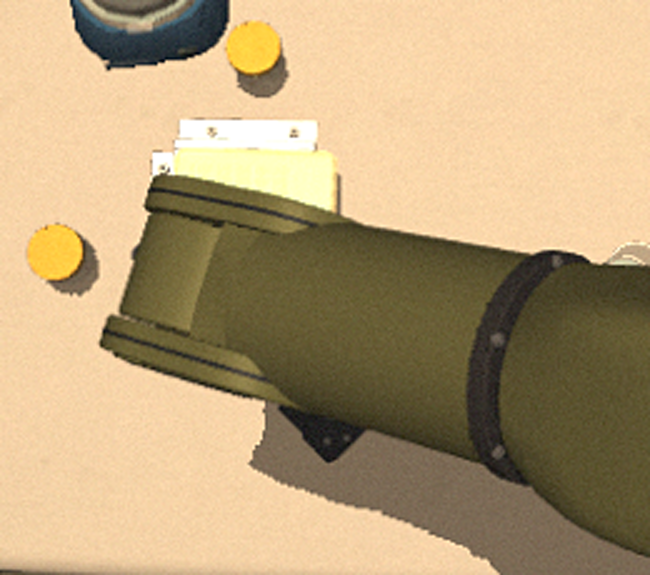

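The box sits against the side rail with a small gap to the back rail, and the jars have not moved. Next I descend in front of the latch side.

Request:
arm_command(
  rows=[0.01, 0.015, 0, 0, 0, -10, 0.012, 0.032, 0, 0, 0, -20.5, 0.008, 0.0375, 0.02, 0, 0, -31, 0.006, 0.0395, 0.04, 0, 0, -41, 0.006, 0.0395, 0.065, -0.2, 0, -44, 0.006, 0.04, 0.09, -0.2, 0, -44, 0.006, 0.04, 0.108, -0.2, 0, -44, 0.006, 0.04, 0.112, -0.2, 0, -44],
)

```text
time: 11.45
position: [496.3, 78.1, 17.2]
tool_rot: [3.14, -0.005, -3.126]
ft_force: [0.7, -0.3, -0.2]
width: 0.815
```

Run:
```python
from h import *
s=telemetry.get_state(); print(s["time"],s["q"],s["position"],s["tool_rot"],s["ft_force"],s["width"])
rows([[x,75,17,3.1456] for x in (507,513,517,520,523,525,527,529)])
p,d=vision.grab_frame("scene")
q=cv2.convertScaleAbs(p[180:380,240:500],alpha=1.5,beta=10)
cv2.imwrite("pics/scene7c.png",cv2.resize(q,None,fx=2.5,fy=2.5,interpolation=cv2.INTER_CUBIC))
```

```text
11.45 [ 0.34165083  1.18486442 -1.07610787  2.03575868  1.39599311  0.97232368
  0.04615532] [496.27832307  78.09856121  17.23138566] [ 3.13962796 -0.00460051 -3.12603918] [ 0.69928326 -0.26721489 -0.24002304] 0.8149200326758412
-0.0107, -0.0033, 0.0002 | 0.1, -0.3, 0.7
-0.0167, -0.0034, 0.0001 | 0.1, -0.3, 0.7
-0.0207, -0.0034, 0.0001 | 0.1, -0.3, 0.7
-0.0237, -0.0035, 0.0001 | 0.1, -0.3, 0.7
-0.0267, -0.0035, 0.0001 | 0.1, -0.3, 0.7
-0.0287, -0.0035, 0.0001 | 0.1, -0.3, 0.7
-0.0307, -0.0036, 0.0001 | 0.1, -0.3, 0.7
-0.0327, -0.0036, 0.0001 | 0.1, -0.3, 0.7
```

View pics/scene7c.png

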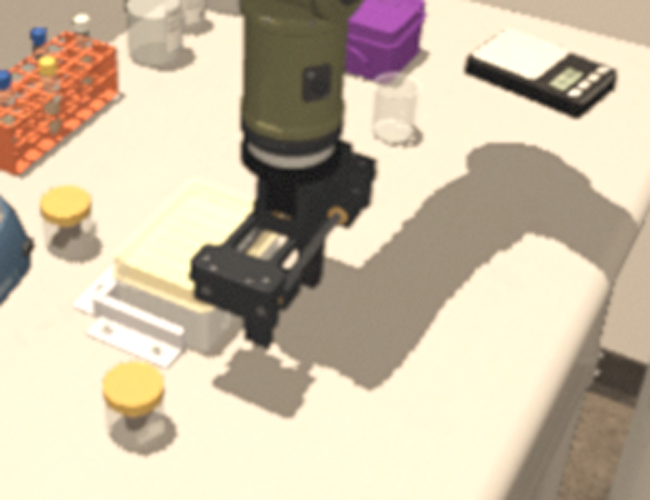

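The fingers are in front of the latch side and clear of the jars. I push in +x, which is -x of the tool.

Request:
arm_command(
  rows=[-0.011, -0.003, 0, 0, -0.2, 0.7, -0.017, -0.003, 0, 0, -0.2, 0.7, -0.021, -0.003, 0, 0, -0.2, 0.7, -0.024, -0.0035, 0, 0, -0.2, 0.7, -0.0265, -0.0035, 0, 0, -0.2, 0.7, -0.0285, -0.0035, 0, 0, -0.2, 0.7, -0.0305, -0.0035, 0, 0, -0.2, 0.7, -0.0305, -0.0035, 0, 0, -0.2, 0.7],
)

```text
time: 12.5
position: [527.0, 75.3, 17.4]
tool_rot: [3.14, -0.001, -3.138]
ft_force: [-1.6, 0.0, 1.8]
width: 0.82
```

Request:
arm_command(
  rows=[-0.001, 0, 0, 0, 0, 0, -0.002, 0, 0, 0, 0, 0, -0.003, 0, 0, 0, 0, 0, -0.003, 0, 0, 0, 0, 0],
)

```text
time: 13.0
position: [528.9, 75.2, 17.3]
tool_rot: [3.14, -0.002, -3.137]
ft_force: [-5.2, -0.8, 3.9]
width: 0.819
```

Request:
arm_command(
  rows=[-0.001, 0, 0, 0, 0, 0, -0.002, 0, 0, 0, 0, 0, -0.003, 0, 0, 0, 0, 0, -0.003, 0, 0, 0, 0, 0],
)

```text
time: 13.5
position: [528.9, 75.0, 17.3]
tool_rot: [3.141, -0.007, -3.135]
ft_force: [-10.2, -2.8, 7.5]
width: 0.82
```

The TCP stays at 528.9 while the force rises to 10 N, so the box is seated on the back rail. I back off and check.

Request:
arm_command(
  rows=[0.012, 0, 0, 0, 0, 0, 0.03, 0, 0, 0, 0, 0, 0.035, 0, -0.04, 0, 0, 0, 0.04, 0, -0.09, 0, 0, 0, 0.04, -0.04, -0.12, 0, 0, 10, 0.03, -0.08, -0.12, 0, 0, 20, 0.02, -0.13, -0.12, 0, 0, 30, 0.01, -0.185, -0.12, 0, 0, 40],
)

```text
time: 14.5
position: [522.6, -111.6, 137.8]
tool_rot: [-3.139, -0.004, 2.445]
ft_force: [0.5, 0.1, 0.1]
width: 0.818
```

Run:
```python
from h import *
s=telemetry.get_state(); print(s["time"],s["q"],s["position"],s["tool_rot"],s["ft_force"],s["width"])
p,d=vision.grab_frame("top"); cv2.imwrite("pics/top8.png",p)
q=cv2.convertScaleAbs(p[190:420,160:420],alpha=1.5,beta=10)
cv2.imwrite("pics/top8c.png",cv2.resize(q,None,fx=2.5,fy=2.5,interpolation=cv2.INTER_CUBIC))
try: boxpose(p,.004)
except Exception as e: print(e)
```

```text
14.5 [ 0.71682721  0.96314098 -1.10211154  1.9023964   1.04659778  1.00665826
 -0.00536247] [ 522.58256423 -111.63244531  137.81597798] [-3.13939442 -0.00376474  2.44476402] [0.46932081 0.12910897 0.14398625] 0.81813270749541
yaw 0.0016 ext 98.0 127.2 corner [629.1 138.7] origin [583.2  75.6] in stop [-0.8 -1.1] dyaw -0.0024
```

View pics/top8c.png

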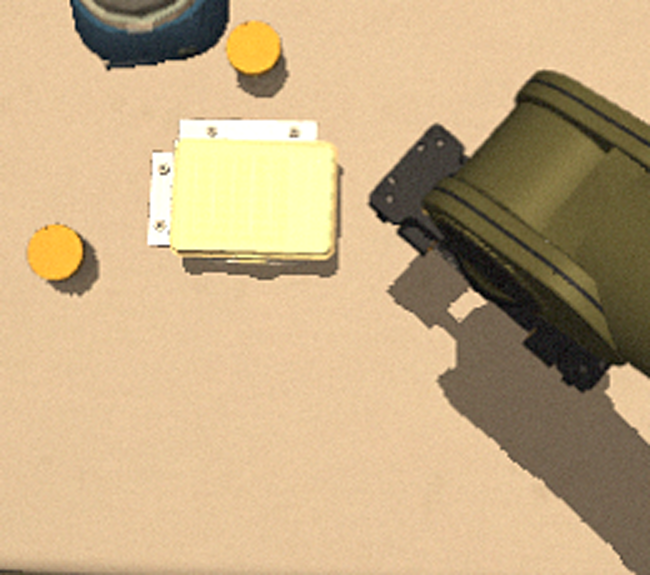

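The box fills the corner, with its corner at (-0.8, -1.1) mm in the stop's frame and the angle off by 0.002 rad. Last I check the jars, the beaker, and that the box lies flat.

Run:
```python
from h import *
p0=cv2.imread("pics/top0.png");p8=cv2.imread("pics/top8.png")
for p in (p0,p8):
    m=cv2.inRange(cv2.cvtColor(p,cv2.COLOR_BGR2HSV),(12,150,110),(22,255,255))
    n,_,st,ce=cv2.connectedComponentsWithStats(m); print([ce[i].round(1) for i in range(1,n) if 250<st[i,4]<700])
s,d=vision.grab_frame("scene"); s0=cv2.imread("pics/scene0.png")
cv2.imwrite("pics/scene9.png",cv2.convertScaleAbs(np.hstack([s0[150:400,220:480],s[150:400,220:480]]),alpha=1.5))
t,d=vision.grab_frame("top"); c=vision.calibration("top"); Rm=R.from_euler("xyz",c["attitude"]).as_matrix()
m,cc,P=boxrect(t); mm=cv2.erode(cv2.drawContours(np.zeros_like(m),[cc],-1,255,-1),np.ones((11,11)))
v,u=np.nonzero(mm); nn=cv2.undistortPoints(np.c_[u,v].astype(float).reshape(-1,1,2),c["intrinsics"],c["dist_coeffs"]).reshape(-1,2)
W=(np.c_[nn,np.ones(len(nn))]*d[v,u][:,None])@Rm.T+c["xyz"]
A=np.c_[W[:,:2]-W[:,:2].mean(0),np.ones(len(W))]; print("lid plane slope,height",np.linalg.lstsq(A,W[:,2],rcond=None)[0])
```

```text
[array([260.8, 208.4]), array([181.3, 290.4])]
[array([260.8, 208.4]), array([181.5, 290.5])]
lid plane slope,height [-1.31571211 -0.40926117 70.34678825]
```

View pics/scene9.png

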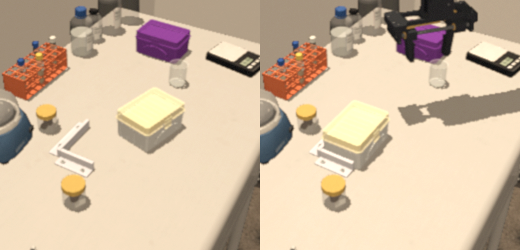

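The scene pair shows the jars and beaker unmoved and the box in the corner. Missing depth readings spoiled the lid plane fit, so I repeat it without them and then hand in.

Run:
```python
from h import *
t,d=vision.grab_frame("top"); c=vision.calibration("top"); Rm=R.from_euler("xyz",c["attitude"]).as_matrix()
m,cc,P=boxrect(t); mm=cv2.erode(cv2.drawContours(np.zeros_like(m),[cc],-1,255,-1),np.ones((11,11)))
v,u=np.nonzero((mm>0)&(d>0)); nn=cv2.undistortPoints(np.c_[u,v].astype(float).reshape(-1,1,2),c["intrinsics"],c["dist_coeffs"]).reshape(-1,2)
W=(np.c_[nn,np.ones(len(nn))]*d[v,u][:,None])@Rm.T+c["xyz"]
W=W[abs(W[:,2]-np.median(W[:,2]))<10]
A=np.c_[W[:,:2]-W[:,:2].mean(0),np.ones(len(W))]; print(len(W),"lid slope,height",np.linalg.lstsq(A,W[:,2],rcond=None)[0])
boxpose(t,.004)
```

```text
1827 lid slope,height [-4.23697509e-03  9.45192648e-04  6.60820412e+01]
yaw 0.0016 ext 98.0 127.0 corner [629.1 138.6] origin [583.2  75.5] in stop [-0.8 -1.1] dyaw -0.0024
```

```bash
python3 -c "
from plant import bot
print(bot.finish_job())"
```

```text
the job is handed in; nothing more can be done
None
```

The tip box is in the corner of the stop and the job is handed in, at about 15 s of the 59 s allowed; the hand-in reports no verdict. I only pushed the box, with two spread fingers. The first push was on the latch side and turned the box parallel to the stop. The second was on the right end, to the side rail (8.8 N at contact). The third was on the latch side again, to the back rail (10 N with no further travel).

**Box position:** the last top image put its back left corner at (-0.8, -1.1) mm in the stop's frame, with its direction off by 0.002 rad.

**Box flatness:** the lid measured 66.1 mm high with a slope of about 0.004. A first fit of the lid was spoiled by missing depth readings, so I repeated it without them.

**Jars and beaker:** both jars stayed within 0.2 pixel (well under 1 mm) of their starting positions. I checked the beaker only by eye in before and after scene pictures, and it looked unmoved. The gripper was clear of everything at the end.

**Disagreement:** the side rail was reached about 2 mm earlier than the image had predicted, which is within the calibration error.

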